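# Shut the vial caps and hold the retaining plate over the block heater

## Robot

A 7-joint arm with a two-finger parallel gripper is mounted at the origin on the work surface. World frame = base frame: x ahead of the robot, y to its left, z up, the work surface at z = 0. Lengths are in m, angles in degrees, forces in N, time in s.
With the tool pointing down it reaches from about 0.35 to 0.9 m from the base axis. Payload 8.1 kg.
Tool frame: the origin (TCP) lies at the very end of the fingers, on their centre line; the grasp point (between the pads) lies 19 mm behind it; z points along the fingers, y is the line along which they close (so a half turn about z gives the same grasp; the last joint's range is limited). The gripper opens to 92 mm and grips with 3 to 60 N. Pads are 19 mm wide; open, the fingers measure 130 mm over their backs; the gripper's body (75 mm by 190 mm) begins 47 mm behind the grasp point.
Start: joints at [66.773, 24.895, 1.432, 90.138, -0.665, 64.973, -4.303], TCP at [0.186, -0.597, 0.203] pointing down, gripper open.
Joint ranges: [-149.89, 149.89], [-25.12, 119.58], [-72.63, 75.52], [4.76, 147.25], [-75.54, 255.54], [6.69, 114.76], [-157.13, 157.13]. Speed limits (degrees/s): [127.2, 127.2, 172.46, 172.46, 180, 180, 180].

## Interface

Orientations are given as a 3x3 rotation matrix whose columns are the frame's x, y, z axes.
In Python, from bench import get_state, get_image, hand_in gives the robot as it stands.
- The arm moves only by the tool apply_moves, never from a script. Its argument "moves" is a list of rows, each a list of 6 numbers: the shift along the tool's x, y, z in cm, then the turn, a rotation vector about the tool's x, y, z in rad. In form: [[dx, dy, dz, ax, ay, az], ...]. A call has exactly 8 rows; each row shifts and turns the commanded pose from where the row before left it, along the tool's axes as they then stand; what a row does not reach is not made up. A row lasts 1/12 s, in which the tool goes at most 41.7 mm and 7.16 degrees, less where a joint would pass 70% of its speed; a pose out of reach is approached as far as the arm can. A call with a gripper value outside its range is refused whole. "claw" is the finger opening in cm, from 0 to 9.18, set as the call begins (left out, the last holds). The fingers move at their own pace and stop on an object; the grip force is fixed at half the most. Time passes only in rows, so rows that do not move let the fingers close, or fill a call up. It gives the time, the measured TCP pose, the force, the opening and the grip force at its end, in the units of the state.
- get_state(): the state, without advancing time (a new reading comes with each control period).
- get_image(name): name is "scene" or "side" or "wrist"; returns a dict with "color" (480x640x3 uint8, red, green, blue), "depth" (480x640 float32, m along the optical axis (not along the pixel's ray), 0 where there is no reading), "mtx" (3x3 intrinsics, pixels), "D" ([k1, k2, p1, p2, k3] as OpenCV has them; the pictures are not rectified), "camera_from_world" (4x4, takes a point from world to camera coordinates). Camera axes: x right, y down, z forward; pixel columns grow to the right and rows downward; lengths in m; the calibration is good to about 2 mm. A picture is of the moment at which its call begins.
- hand_in(): hands the job in; it is judged then, once.
The state is a dict: "time": time; "qpos": joint angles; "qd": joint speeds; "tau": joint torques, N m; "position": TCP position; "orientation": TCP orientation; "contact_force": force on the tool from outside, world axes, zero at the start; "ft_torque": the same for the moment, N m; "gripper_width": opening from 0.0 (shut) to 1.0 (fully open); "grip_force": force on a finger pad.
Only numpy, scipy, OpenCV 4.12 (cv2) and the standard library are available. Lean on these libraries where they do the work, as an engineer would, in place of code of your own. Each camera call takes 0.05 s, during which the arm holds its last target. There are 200 camera calls.

## Task

First press shut every vial cap that stands open in the block heater, while the retaining plate still lies on the bench. Then pick up the retaining plate by its handle and hold it level, about 2 cm clear above the heater's two posts, with each of its two holes centred over the threaded hole in a post (either way round), so that a colleague can start the screws; finish while holding it still there, do not set it down or let go. Leave the beaker, tip box and tube rack where they are.

Things in the scene. Friction and masses are not known exactly. Their poses are not given: they have to be found in the camera images.
- block: Block heater, fixed to the bench: white housing 120 x 240 x 55 mm carrying an aluminium block 70 x 220 mm whose top is 70 mm above the bench. Origin: centre of the underside. x across it (the side with display and knob is -x), y along it, z up. Three vials stand along its y axis through the centre at y = -44, 0 and 44 mm, and a steel post at each end of the row.
- post0 (a point): Centre of the threaded hole (8 mm diameter) in the top of a steel post, 22 mm diameter, top 110 mm above the bench, at y = -88 mm on the heater.
- post1 (a point): The same on the other post, at y = +88 mm on the heater.
- vial0_mouth (a point): Clear flip-cap vial, 25 mm outside diameter, fixed upright in the block heater; its rim is level with this point, the centre of its mouth, 100 mm above the bench. One of three in a row 44 mm apart along the heater's long (y) axis; the order in the row varies. Axes as the heater's: x across the row; the cap's hinge is 15 mm from the point along +x, at rim height.
- vial1_mouth (a point): Clear flip-cap vial, 25 mm outside diameter, fixed upright in the block heater; its rim is level with this point, the centre of its mouth, 100 mm above the bench. One of three in a row 44 mm apart along the heater's long (y) axis; the order in the row varies. Axes as the heater's: x across the row; the cap's hinge is 15 mm from the point along +x, at rim height.
- vial2_mouth (a point): Clear flip-cap vial, 25 mm outside diameter, fixed upright in the block heater; its rim is level with this point, the centre of its mouth, 100 mm above the bench. One of three in a row 44 mm apart along the heater's long (y) axis; the order in the row varies. Axes as the heater's: x across the row; the cap's hinge is 15 mm from the point along +x, at rim height.
- cap0 (a joint): Hinged white plastic cap of vial0: a disc of 28 mm diameter, 6 mm thick, with a small thumb tab reaching 35 mm from the hinge. Value in rad: 0 is shut flat on the rim (top 106 mm above the bench), and it grows as the tab side (the heater's -x side) rises; at 1.57 it stands upright over the hinge on the +x side. The hinge is lightly stiff (under 1 N at the tab), so the cap stays where it is left. It starts open, leaning over the mouth at 0.7 to 1.3.
- cap1 (a joint): Hinged white plastic cap of vial1: a disc of 28 mm diameter, 6 mm thick, with a small thumb tab reaching 35 mm from the hinge. Value in rad: 0 is shut flat on the rim (top 106 mm above the bench), and it grows as the tab side (the heater's -x side) rises; at 1.57 it stands upright over the hinge on the +x side. The hinge is lightly stiff (under 1 N at the tab), so the cap stays where it is left. It starts open, leaning over the mouth at 0.7 to 1.3.
- cap2 (a joint): Hinged white plastic cap of vial2: a disc of 28 mm diameter, 6 mm thick, with a small thumb tab reaching 35 mm from the hinge. Value in rad: 0 is shut flat on the rim (top 106 mm above the bench), and it grows as the tab side (the heater's -x side) rises; at 1.57 it stands upright over the hinge on the +x side. The hinge is lightly stiff (under 1 N at the tab), so the cap stays where it is left. It starts shut.
- plate_grip (a point): Centre of the handle bar of the retaining plate, 33 mm above the plate's underside. The plate is aluminium, 60 (x) x 212 (y) x 5 mm, about 0.22 kg, lying loose and flat on the bench, handle up. The black handle is a bridge in the middle of the plate: a bar 16 mm wide (x), 70 mm long (y), 14 mm high (from 26 to 40 mm above the underside) on two legs. Axes are the plate's: y along it, z up; the centre of mass lies straight below this point.
- plate_hole0 (a point): Centre, at the underside, of one of the plate's two 18 mm through holes, at y = -88 mm on the plate.
- plate_hole1 (a point): The same for the other hole, at y = +88 mm on the plate.
- plate: The retaining plate as a whole; origin at the centre of its underside, axes as point plate_grip.
- beaker: Glass beaker, 70 mm diameter, 90 mm high; bystander. Origin: centre of its underside.
- tipbox: Pipette tip box, 85 x 122 x 62 mm; bystander. Origin: centre of its underside.
- rack: Orange rack, 90 x 200 mm, of capped tubes, 100 mm high; bystander. Origin: centre of its underside.
Not all that is in view belongs to the job. Of the things like the plate, leave any that is red or turquoise; of the rest the smaller one is meant.

How it is judged (in metres and radians):
On the way, in this order (a step that is already met when the one before it is completed fails the run):
1. all three caps are shut while the plate still lies on the bench (value of joint each of cap0, cap1, cap2 below 0.1 rad and height (world z) of plate below 0.008 m), for 0.2 s.
2. the plate is held in the fingers, lifted clear of the bench, caps still shut (value of joint each of cap0, cap1, cap2 below 0.1 rad and height (world z) of plate above 0.05 m and contact force between the fingers and plate above 0.5 N), for 0.2 s.
At the end, for the whole second after the job is handed in: All caps shut (within 0.1 rad); plate held still in the fingers, level within 0.1 rad, touching neither heater nor vials, each hole centre within 5 mm horizontally of a post's threaded hole (either way round), underside 8 to 35 mm above the post tops (118 to 145 mm above the bench) (value of joint each of cap0, cap1, cap2 below 0.1 rad and height (world z) of plate_hole0 between 0.118 and 0.145 m and height (world z) of plate_hole1 between 0.118 and 0.145 m and ((horizontal distance between plate_hole0 and post0 below 0.005 m and horizontal distance between plate_hole1 and post1 below 0.005 m) or (horizontal distance between plate_hole0 and post1 below 0.005 m and horizontal distance between plate_hole1 and post0 below 0.005 m)) and angle between plate_grip's own z axis and vertical below 0.1 rad and linear speed of plate below 0.02 m/s and contact force between the fingers and plate above 0.5 N and contact force between plate and block below 0.05 N and contact force between plate and vial0 below 0.05 N and contact force between plate and vial1 below 0.05 N and contact force between plate and vial2 below 0.05 N); the arm keeps its last pose, push and grip.
It fails at once if the beaker, tip box or tube rack is shifted by more than 20 mm or tipped (distance of any of beaker, tipbox, rack from where it was at the start of the episode above 0.02 m or angle between any of beaker, tipbox, rack's own z axis and vertical above 0.3 rad).
It also fails if it takes over 64 s, if anything falls off the work surface, if the arm or the gripper's body presses on something with over 40 N, if the wrist force passes 120 N, or if a joint passes its speed limit or range.

## Working session

There is one attempt and no reset: what is moved stays moved. The work goes in short steps, Python scripts to look and compute and a tool call to move; the robot and the scene stay as the last step left them, time stands still between calls to the robot, and variables do not carry over. Pictures are saved under pics/ and viewed, at most 10 in all, crops included, and the job is handed in when it is done.

Besides the shell and the picture viewer there is one more tool, called after "Request:" in YAML: its name, and indented under it one key for each argument. apply_moves: Moves the arm, as the interface text tells. Its arguments: {"type":"object","properties":{"moves":{"type":"array"},"claw":{"type":"number"}},"required":["moves"]}

```bash
mkdir -p pics; ls; cat > h.py <<'E'
import numpy as np,cv2
from bench import get_state,get_image
def snap(n,f=None):
    im=get_image(n)
    if f: cv2.imwrite(f'pics/{f}.png',im['color'][:,:,::-1])
    return im
def cloud(im):
    h,w=im['depth'].shape
    uv=np.stack(np.meshgrid(np.arange(w),np.arange(h)),-1).reshape(-1,1,2).astype(float)
    n=cv2.undistortPoints(uv,im['mtx'],im['D']).reshape(h,w,2)
    d=im['depth'].astype(float)
    P=np.dstack([n*d[...,None],d])
    T=np.linalg.inv(im['camera_from_world'])
    P=P@T[:3,:3].T+T[:3,3]; P[d==0]=np.nan
    return P
E
python3 - <<'E'
from h import *
for n in('scene','side'):
    im=snap(n,n+'0'); np.savez(n+'0.npz',**im)
    T=np.linalg.inv(im['camera_from_world']);print(n,T.round(3).tolist())
s=get_state();print(s)
E
```

```text
pics
scene [[0.77, 0.415, -0.484, 1.064], [0.638, -0.511, 0.576, -0.676], [-0.008, -0.752, -0.659, 0.851], [0.0, 0.0, 0.0, 1.0]]
side [[-0.976, -0.161, 0.146, 0.328], [-0.218, 0.719, -0.66, 0.878], [0.001, -0.676, -0.737, 1.098], [0.0, 0.0, 0.0, 1.0]]
{'time': 0.1, 'qpos': array([66.77362298, 24.93185831,  1.43239077, 90.18480883, -0.66587807,
       64.97578961, -4.30369199]), 'qd': array([ 0.10229271, -0.08750253,  0.05481574, -0.19790695, -0.07319933,
        0.04131409,  0.05205063]), 'tau': array([ 2.66393341e-03, -6.69117594e+01,  9.87746604e-01, -3.15141678e+01,
       -6.05390361e-02,  3.73710506e-02,  3.44263924e-05]), 'position': array([ 0.18613992, -0.59609553,  0.2025241 ]), 'orientation': array([[ 9.54546854e-01,  2.98060390e-01, -5.54585086e-04],
       [ 2.98060880e-01, -9.54545894e-01,  1.35950172e-03],
       [-1.24163304e-04, -1.46300821e-03, -9.99998922e-01]]), 'contact_force': array([ 0.46046152, -0.00762401,  0.09956046]), 'ft_torque': array([-0.00955526, -0.02457327,  0.00777994]), 'grip_force': 0.0, 'gripper_width': 0.9973065041872927}
```

View pics/scene0.png

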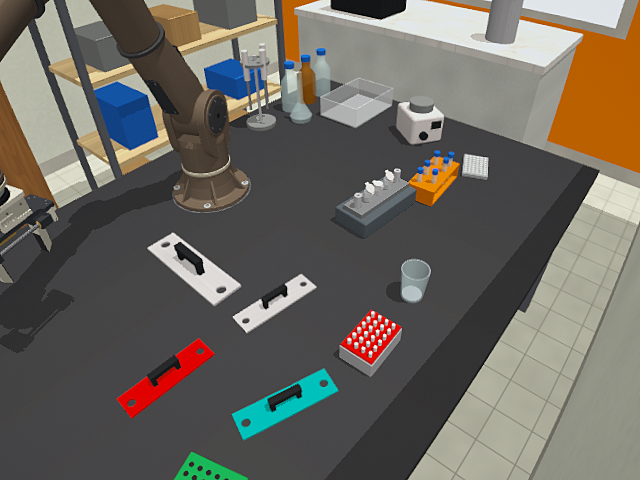

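View pics/side0.png

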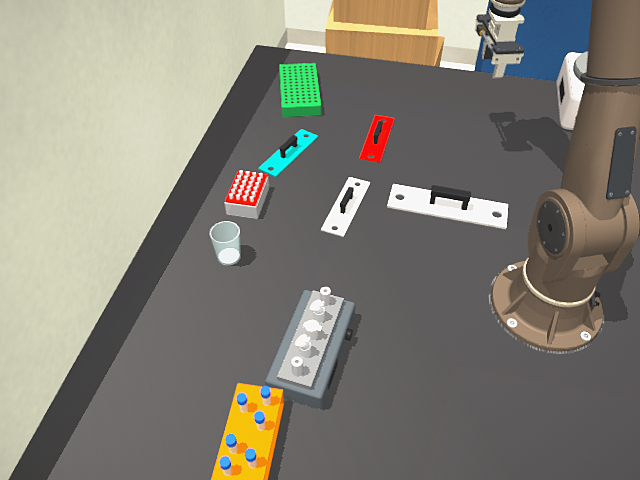

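In the scene image there are four plates: white large at (195,268), white small at (275,302), red at (165,375) and turquoise at (285,403). With red and turquoise excluded, the smaller white one at (275,302), side image (346,205), fits. The heater is at scene (375,203), side (312,345), with its knob on the robot side.

```bash
cat >> h.py <<'E'
def rect(P,m):
    c,(w,h),a=cv2.minAreaRect((P[m][:,:2]*1000).astype(np.float32)); return np.round(c,1),round(w,1),round(h,1),round(a,2),m.sum()
E
python3 - <<'E'
from h import *
from scipy import ndimage as nd
for n in('scene','side'):
    im=dict(np.load(n+'0.npz')); P=cloud(im); c=im['color'].astype(int); z=P[...,2]
    def near(u,v,r,c=0):
        V,U=np.mgrid[:480,:640]; return (abs(U-u)<r)&(abs(V-v)<r)
    u,v=(275,302) if n=='scene' else (346,205)
    m=(c.min(-1)>130)&near(u,v,60)&(z<.012)&(z>-.005)
    l,k=nd.label(m); 
    sz=nd.sum(m,l,range(1,k+1)); 
    for i in np.argsort(sz)[::-1][:2]:
        mm=l==i+1; print(n,'plate',rect(P,mm),np.median(z[mm]))
    m=(c.max(-1)<60)&near(u,v,35)&(z>.034)&(z<.046); print('bar',rect(P,m),P[m].mean(0).round(4))
    u,v=(375,203) if n=='scene' else (312,345)
    m=near(u,v,70)&(abs(z-.07)<.003)&(P[...,1]>-.5); print('alu',rect(P,nd.binary_opening(m)))
    m=near(u,v,70)&(z>.105)&(z<.14)&(c.max(-1)-c.min(-1)<30)
    l,k=nd.label(m)
    for i in range(1,k+1):
        q=P[l==i]
        if len(q)>8: print(len(q),'mean',q.mean(0).round(4),'min',q.min(0).round(3),'max',q.max(0).round(3))
for n,b in(('scene',(325,150,430,250)),('side',(255,280,365,410))):
    im=cv2.imread(f'pics/{n}0.png')[b[1]:b[3],b[0]:b[2]]
    cv2.imwrite(f'pics/{n}_z.png',cv2.resize(im,(400,400)))
a=cv2.hconcat([cv2.imread('pics/scene_z.png'),cv2.imread('pics/side_z.png')]);cv2.imwrite('pics/zz.png',a)
E
```

```text
scene plate (array([ 504.2, -210.8]), 217.8, 69.7, 81.36, np.int64(1431)) 0.004770867143823909
scene plate (array([ 364.4, -243.8]), 62.3, 136.7, 50.2, np.int64(471)) 0.006462647109470643
bar (array([ 507.7, -215.1]), 68.4, 19.7, 82.87, np.int64(169)) [ 0.5087 -0.2168  0.0387]
alu (array([620.1, 196. ]), 231.3, 309.0, 72.87, np.int64(564))
34 mean [0.5021 0.3216 0.1093] min [0.491 0.311 0.105] max [0.513 0.333 0.114]
73 mean [0.5016 0.2783 0.1152] min [0.484 0.266 0.105] max [0.514 0.295 0.129]
24 mean [0.4889 0.2318 0.1068] min [0.48  0.222 0.105] max [0.499 0.245 0.109]
77 mean [0.4927 0.1901 0.1156] min [0.479 0.177 0.105] max [0.505 0.21  0.128]
37 mean [0.485  0.1471 0.109 ] min [0.473 0.135 0.105] max [0.494 0.158 0.113]
side plate (array([ 505.9, -214.3]), 227.0, 66.3, 81.12, np.int64(1188)) 0.0051196473552700406
side plate (array([ 381.5, -273.9]), 46.9, 105.3, 7.15, np.int64(361)) 0.007094016547054105
bar (array([ 503.5, -208.2]), 69.2, 16.6, 82.46, np.int64(90)) [ 0.5044 -0.2067  0.0403]
alu (array([490.6, 239.2]), 223.8, 71.3, 84.41, np.int64(1615))
73 mean [0.4817 0.1534 0.1095] min [0.471 0.141 0.105] max [0.492 0.164 0.115]
113 mean [0.4898 0.1972 0.1171] min [0.476 0.181 0.106] max [0.503 0.209 0.128]
107 mean [0.4888 0.2405 0.1069] min [0.473 0.227 0.105] max [0.505 0.254 0.112]
130 mean [0.4989 0.2844 0.1166] min [0.484 0.27  0.106] max [0.512 0.296 0.128]
87 mean [0.4989 0.3279 0.1096] min [0.489 0.316 0.105] max [0.509 0.34  0.114]
```

View pics/zz.png

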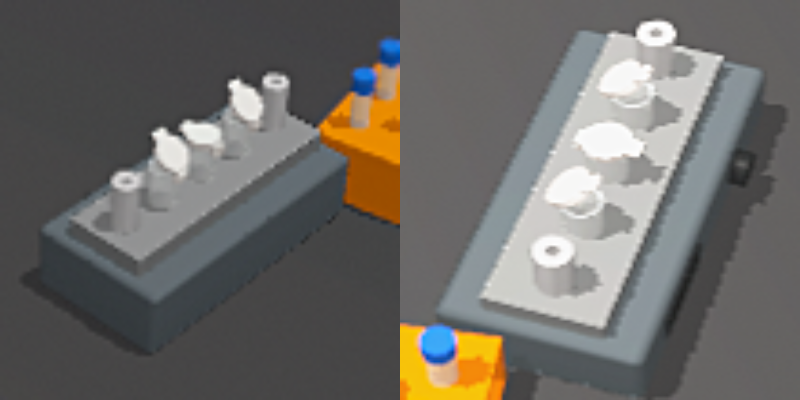

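The zoom shows vials in order open, shut, open. The open caps are at the two outer positions, and the tabs lean over the mouths from the far side. The posts stand at both ends. I'll close the fingers and align the tool with the heater.

Request:
apply_moves:
  moves:
    - [0,0,0,0,0,-0.12]
    - [0,0,0,0,0,-0.12]
    - [0,0,0,0,0,-0.12]
    - [0,0,0,0,0,-0.12]
    - [0,0,0,0,0,-0.12]
    - [0,0,0,0,0,-0.12]
    - [0,0,0,0,0,-0.12]
    - [0,0,0,0,0,-0.12]
  claw: 0

```text
time: 0.77
position: [0.1862, -0.5963, 0.2028]
orientation: [[0.298, 0.955, -0.0], [0.955, -0.298, 0.001], [0.001, -0.001, -1.0]]
contact_force: [0.1, -0.2, 0.4]
gripper_width: 0.468
grip_force: 0.0
```

Request:
apply_moves:
  moves:
    - [0,0,0,0,0,-0.11]
    - [0,0,0,0,0,-0.1]
    - [3,2.8,0,0,0,0]
    - [3,2.8,0,0,0,0]
    - [3,2.8,0,0,0,0]
    - [3,2.8,0,0,0,0]
    - [3,2.8,0,0,0,0]
    - [3,2.8,0,0,0,0]

```text
time: 1.43
position: [0.3721, -0.4323, 0.203]
orientation: [[0.098, 0.995, -0.0], [0.995, -0.098, 0.0], [0.0, -0.0, -1.0]]
contact_force: [0.8, 0.1, -1.3]
gripper_width: 0.005
grip_force: 0.0
```

Request:
apply_moves:
  moves:
    - [3.9,0.6,0,0,0,0]
    - [3.9,0.6,0,0,0,0]
    - [3.9,0.6,0,0,0,0]
    - [3.9,0.6,0,0,0,0]
    - [3.9,0.6,0,0,0,0]
    - [3.9,0.6,0,0,0,0]
    - [3.9,0.6,0,0,0,0]
    - [3.9,0.6,0,0,0,0]

```text
time: 2.1
position: [0.4493, -0.1263, 0.2031]
orientation: [[0.098, 0.995, -0.0], [0.995, -0.098, -0.0], [-0.0, -0.0, -1.0]]
contact_force: [1.1, -0.7, -0.7]
gripper_width: 0.006
grip_force: 0.0
```

Request:
apply_moves:
  moves:
    - [4,0.07,0,0,0,0]
    - [4,0.07,0,0,0,0]
    - [4,0.07,0,0,0,0]
    - [4,0.07,0,0,0,0]
    - [4,0.07,0,0,0,0]
    - [4,0.07,0,0,0,0]
    - [4,0.07,0,0,0,0]
    - [4,0.07,0,0,0,0]

```text
time: 2.77
position: [0.4861, 0.1915, 0.203]
orientation: [[0.098, 0.995, -0.0], [0.995, -0.098, -0.0], [-0.0, -0.0, -1.0]]
contact_force: [1.3, -0.5, -0.4]
gripper_width: 0.004
grip_force: 0.0
```

```bash
python3 - <<'E'
from h import *
from scipy import ndimage as nd
im=snap('wrist','w1');np.savez('w1.npz',**im);P=cloud(im);z=P[...,2]
print(get_state()['position'])
m=(z>.104)&(z<.15);l,k=nd.label(m)
for i in range(1,k+1):
    q=P[l==i]
    if len(q)>50: print(len(q),'mean',q.mean(0).round(4),'min',q.min(0).round(3),'max',q.max(0).round(3),np.mean(np.argwhere(l==i),0).round()[::-1])
E
```

```text
[0.48549411 0.20125354 0.20366355]
782 mean [0.4994 0.3265 0.1108] min [0.489 0.316 0.104] max [0.51  0.338 0.114] [319.  44.]
1210 mean [0.4995 0.2829 0.1183] min [0.485 0.269 0.106] max [0.513 0.297 0.129] [325. 108.]
1203 mean [0.4898 0.2397 0.1073] min [0.471 0.226 0.104] max [0.508 0.253 0.11 ] [318. 170.]
954 mean [0.491  0.196  0.1184] min [0.476 0.182 0.105] max [0.505 0.209 0.129] [325. 229.]
126 mean [0.4837 0.1604 0.1095] min [0.475 0.156 0.104] max [0.493 0.163 0.113] [320. 269.]
```

View pics/w1.png

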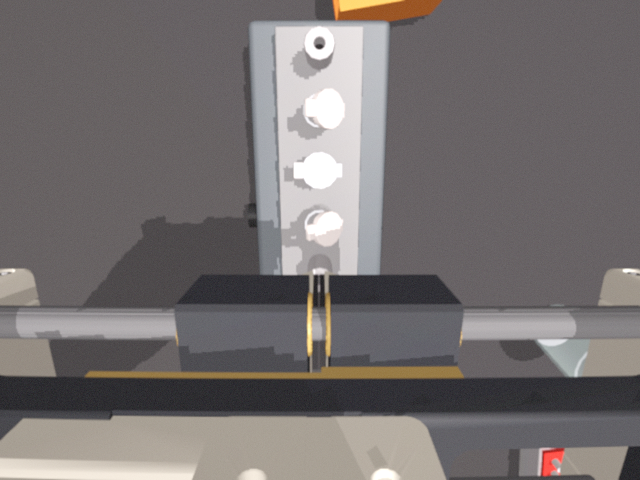

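The wrist image shows the post at (319,44), the caps at (325,108) open, (318,170) shut and (325,229) open. The tool is about 6 mm beyond the near vial, so I'll correct that and press.

Request:
apply_moves:
  moves:
    - [-0.6,0.06,2,0,0,0]
    - [0,0,2.5,0,0,0]
    - [0,0,1.5,0,0,0]
    - [0,0,0.9,0,0,0]
    - [0,0,0.8,0,0,0]
    - [0,0,0.8,0,0,0]
    - [0,0,0.8,0,0,0]
    - [0,0,0.6,0,0,0]

```text
time: 3.48
position: [0.4866, 0.1837, 0.1038]
orientation: [[0.098, 0.995, 0.0], [0.995, -0.098, 0.0], [0.0, 0.0, -1.0]]
contact_force: [-1.2, -0.9, 0.1]
gripper_width: 0.004
grip_force: 0.0
```

Request:
apply_moves:
  moves:
    - [0,0,0.1,0,0,0]
    - [0,0,0.05,0,0,0]
    - [0,0,0,0,0,0]
    - [0,0,0,0,0,0]
    - [0,0,0,0,0,0]
    - [0,0,0,0,0,0]
    - [0,0,0,0,0,0]
    - [0,0,0,0,0,0]

```text
time: 4.15
position: [0.4865, 0.1838, 0.1028]
orientation: [[0.098, 0.995, 0.0], [0.995, -0.098, 0.0], [0.0, 0.0, -1.0]]
contact_force: [0.4, -0.9, 0.3]
gripper_width: 0.005
grip_force: 0.0
```

The earlier reading was taken while the arm was still settling, so the tool came down 11 mm to the side. I'll raise it, correct, let it settle and press again.

Request:
apply_moves:
  moves:
    - [0,0,-2.5,0,0,0]
    - [0,0,-2.5,0,0,0]
    - [1.13,-0.1,0,0,0,0]
    - [0,0,0,0,0,0]
    - [0,0,0,0,0,0]
    - [0,0,0,0,0,0]
    - [0,0,0,0,0,0]
    - [0,0,0,0,0,0]

```text
time: 4.82
position: [0.4861, 0.1945, 0.152]
orientation: [[0.098, 0.995, -0.001], [0.995, -0.098, -0.001], [-0.001, -0.001, -1.0]]
contact_force: [-1.0, -0.1, 0.9]
gripper_width: 0.003
grip_force: 0.0
```

```bash
python3 - <<'E'
from h import *
print(get_state()['position'])
im=snap('side','s1');cv2.imwrite('pics/s1z.png',cv2.resize(im['color'][270:420,240:390,::-1],(600,600)))
E
```

```text
[0.48614543 0.19449509 0.15195181]
```

View pics/s1z.png

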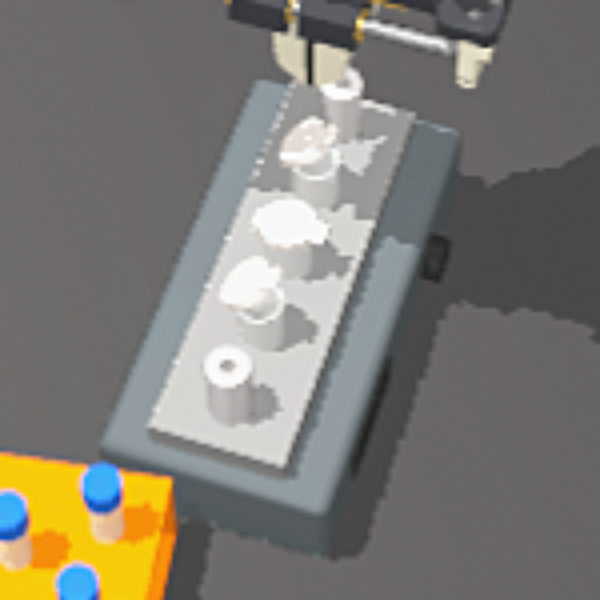

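The side view shows both outer caps still open, at crop (310,145) and (250,285), and undamaged. Pressing now.

Request:
apply_moves:
  moves:
    - [0,0,0.7,0,0,0]
    - [0,0,0.7,0,0,0]
    - [0,0,0.7,0,0,0]
    - [0,0,0.7,0,0,0]
    - [0,0,0.7,0,0,0]
    - [0,0,0.6,0,0,0]
    - [0,0,0.4,0,0,0]
    - [0,0,0.1,0,0,0]

```text
time: 5.53
position: [0.4861, 0.1949, 0.1058]
orientation: [[0.098, 0.995, -0.001], [0.995, -0.098, -0.0], [-0.001, -0.001, -1.0]]
contact_force: [-0.2, -0.6, 1.3]
gripper_width: 0.003
grip_force: 0.0
```

Request:
apply_moves:
  moves:
    - [0,0,0.1,0,0,0]
    - [0,0,0.1,0,0,0]
    - [0,0,0,0,0,0]
    - [0,0,0,0,0,0]
    - [0,0,0,0,0,0]
    - [0,0,0,0,0,0]
    - [0,0,0,0,0,0]
    - [0,0,0,0,0,0]

```text
time: 6.2
position: [0.4866, 0.1951, 0.1048]
orientation: [[0.098, 0.995, 0.0], [0.995, -0.098, -0.0], [0.0, 0.0, -1.0]]
contact_force: [-1.0, 0.3, -0.7]
gripper_width: 0.009
grip_force: 0.0
```

Request:
apply_moves:
  moves:
    - [0,0,0.1,0,0,0]
    - [0,0,0.1,0,0,0]
    - [0,0,0,0,0,0]
    - [0,0,0,0,0,0]
    - [0,0,0,0,0,0]
    - [0,0,0,0,0,0]
    - [0,0,0,0,0,0]
    - [0,0,0,0,0,0]

```text
time: 6.87
position: [0.4865, 0.1951, 0.1027]
orientation: [[0.098, 0.995, -0.0], [0.995, -0.098, -0.0], [-0.0, -0.0, -1.0]]
contact_force: [-0.5, 0.2, 0.3]
gripper_width: 0.004
grip_force: 0.0
```

Request:
apply_moves:
  moves:
    - [0,0,-2,0,0,0]
    - [0,0,-3,0,0,0]
    - [-3,0,-2.5,0,0,0]
    - [-3,0,0,0,0,0]
    - [0,0,0,0,0,0]
    - [0,0,0,0,0,0]
    - [0,0,0,0,0,0]
    - [0,0,0,0,0,0]

```text
time: 7.53
position: [0.4804, 0.1364, 0.1775]
orientation: [[0.097, 0.995, -0.0], [0.995, -0.097, 0.0], [0.0, -0.0, -1.0]]
contact_force: [0.1, -0.5, -0.4]
gripper_width: 0.002
grip_force: 0.0
```

```bash
python3 - <<'E'
from h import *
from scipy import ndimage as nd
im=snap('wrist','w2');P=cloud(im);z=P[...,2]
print(get_state()['position'])
m=(z>.104)&(z<.15);l,k=nd.label(m)
for i in range(1,k+1):
    q=P[l==i]
    if len(q)>50: print(len(q),'mean',q.mean(0).round(4),'min',q.min(0).round(3),'max',q.max(0).round(3),np.mean(np.argwhere(l==i),0).round()[::-1])
E
```

```text
[0.4803704  0.13651406 0.17742637]
1300 mean [0.4994 0.2792 0.1179] min [0.485 0.269 0.104] max [0.513 0.289 0.129] [327.  15.]
1700 mean [0.4896 0.2397 0.1072] min [0.471 0.226 0.104] max [0.508 0.253 0.11 ] [318.  88.]
1330 mean [0.491  0.1956 0.1183] min [0.477 0.181 0.105] max [0.505 0.209 0.129] [326. 157.]
650 mean [0.4827 0.1527 0.111 ] min [0.472 0.141 0.104] max [0.493 0.163 0.114] [320. 219.]
```

The cap has not moved and no force was felt, so I'm checking where the fingertips really are against the TCP.

```bash
python3 - <<'E'
from h import *
s=get_state();print(s['position'],s['gripper_width'])
p=s['position'];R=s['orientation']
out=[]
for n in('scene','side'):
    im=snap(n);P=cloud(im);c=im['color'][:,:,::-1].copy()
    C=im['camera_from_world']
    def pj(X): return cv2.projectPoints(X.reshape(1,3),cv2.Rodrigues(C[:3,:3])[0],C[:3,3],im['mtx'],im['D'])[0].ravel()
    u,v=pj(p).astype(int);print(n,u,v)
    d=np.linalg.norm(P-p,axis=-1); 
    m=(np.linalg.norm(P[...,:2]-p[:2],axis=-1)<.06)&(P[...,2]>.125)&(P[...,2]<.3)
    print('lowest gripper z',np.sort(P[m][:,2])[:8].round(4),P[m][np.argsort(P[m][:,2])[:20]].mean(0).round(4))
    cv2.circle(c,(u,v),1,(0,0,255),-1)
    out.append(cv2.resize(c[v-65:v+65,u-60:u+60] ,(400,433),interpolation=cv2.INTER_NEAREST))
cv2.imwrite('pics/chk.png',cv2.hconcat(out))
E
```

```text
[0.4803704  0.13651406 0.17742637] 0.002343988679060759
scene 354 176
lowest gripper z [0.1254 0.1263 0.1274 0.2023 0.2024 0.2029 0.2031 0.2037] [0.4802 0.1346 0.1946]
side 328 264
lowest gripper z [0.1251 0.1252 0.1258 0.126  0.1272 0.1279 0.1283 0.2019] [0.4806 0.1628 0.1774]
```

View pics/chk.png

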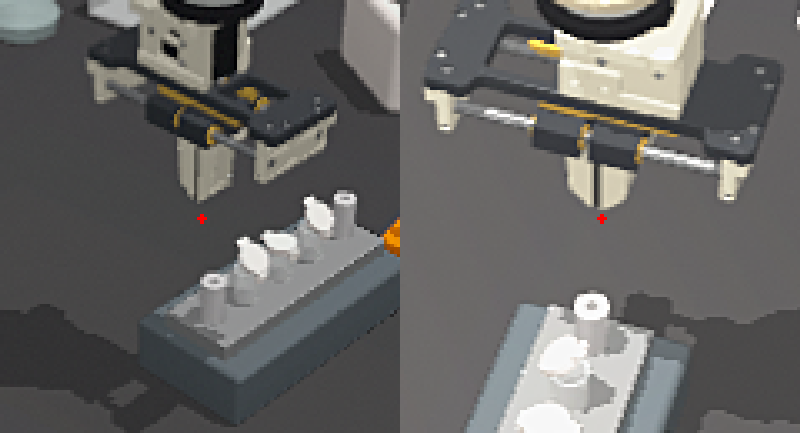

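Both views show the fingertips about 25 mm above the reported TCP, with lateral agreement to be checked. The fingers just never reached the caps. I'll quantify the offset.

```bash
python3 - <<'E'
from h import *
p=get_state()['position'];print(p)
for n in('scene','side','wrist'):
    im=snap(n);P=cloud(im)
    m=(np.linalg.norm(P[...,:2]-p[:2],axis=-1)<.06)&(P[...,2]>.19)&(P[...,2]<.22)
    q=P[m]-p; hx=np.array([.995,-.098,0]);hy=np.array([.098,.995,0])
    if len(q): print(n,len(q),'y',np.percentile(q@hx,[1,50,99]).round(4),'x',np.percentile(q@hy,[1,50,99]).round(4),'z',np.percentile(q[:,2],[0,2,10]).round(4))
E
```

```text
[0.48040599 0.13640336 0.17740146]
scene 51 y [-0.0135  0.0036  0.0187] x [-0.0161 -0.0124  0.0073] z [0.0236 0.0246 0.0285]
side 77 y [-0.0177 -0.0002  0.0154] x [-0.0032  0.0102  0.0134] z [0.0219 0.0241 0.0269]
wrist 342 y [-0.0064 -0.      0.0059] x [0.0055 0.0101 0.0117] z [0.0239 0.0247 0.0268]
```

Request:
apply_moves:
  moves:
    - [3,0,0,0,0,0]
    - [2.9,0.03,0,0,0,0]
    - [0,0,1.5,0,0,0]
    - [0,0,2,0,0,0]
    - [0,0,1,0,0,0]
    - [0,0,0.7,0,0,0]
    - [0,0,0.7,0,0,0]
    - [0,0,0.7,0,0,0]

```text
time: 8.5
position: [0.487, 0.194, 0.1115]
orientation: [[0.098, 0.995, 0.0], [0.995, -0.098, 0.0], [0.0, 0.0, -1.0]]
contact_force: [0.9, -0.7, 0.7]
gripper_width: 0.004
grip_force: 0.0
```

Request:
apply_moves:
  moves:
    - [0,0,0.7,0,0,0]
    - [0,0,0.7,0,0,0]
    - [0,0,0.6,0,0,0]
    - [0,0,0.4,0,0,0]
    - [0,0,0.2,0,0,0]
    - [0,0,0.1,0,0,0]
    - [0,0,0,0,0,0]
    - [0,0,0,0,0,0]

```text
time: 9.17
position: [0.4869, 0.1941, 0.0849]
orientation: [[0.098, 0.995, 0.0], [0.995, -0.098, 0.0], [0.0, 0.0, -1.0]]
contact_force: [0.7, 0.8, 0.5]
gripper_width: 0.002
grip_force: 0.0
```

Request:
apply_moves:
  moves:
    - [0,0,0.1,0,0,0]
    - [0,0,0.1,0,0,0]
    - [0,0,0,0,0,0]
    - [0,0,0,0,0,0]
    - [0,0,0,0,0,0]
    - [0,0,0,0,0,0]
    - [0,0,0,0,0,0]
    - [0,0,0,0,0,0]

```text
time: 9.83
position: [0.4868, 0.1942, 0.0828]
orientation: [[0.098, 0.995, 0.0], [0.995, -0.098, 0.0], [0.0, 0.0, -1.0]]
contact_force: [-2.2, 0.6, 4.7]
gripper_width: 0.004
grip_force: 1.8
```

Request:
apply_moves:
  moves:
    - [0,0,0.1,0,0,0]
    - [0,0,0.05,0,0,0]
    - [0,0,0,0,0,0]
    - [0,0,0,0,0,0]
    - [0,0,0,0,0,0]
    - [0,0,0,0,0,0]
    - [0,0,0,0,0,0]
    - [0,0,0,0,0,0]

```text
time: 10.5
position: [0.4869, 0.1942, 0.0826]
orientation: [[0.098, 0.995, 0.001], [0.995, -0.098, -0.0], [-0.0, 0.001, -1.0]]
contact_force: [-6.0, -2.4, 20.3]
gripper_width: -0.002
grip_force: 10.0
```

Firm contact at 0.0826, so the fingertips sit 23.4 mm above the reported TCP. Next is the far cap, 88 mm along tool x.

Request:
apply_moves:
  moves:
    - [0,0,-2,0,0,0]
    - [0,0,-3,0,0,0]
    - [2.5,0,0,0,0,0]
    - [3.3,0,0,0,0,0]
    - [3,0,0,0,0,0]
    - [0,0,0,0,0,0]
    - [0,0,0,0,0,0]
    - [0,0,0,0,0,0]

```text
time: 11.17
position: [0.4951, 0.2809, 0.1306]
orientation: [[0.098, 0.995, -0.001], [0.995, -0.098, -0.001], [-0.001, -0.001, -1.0]]
contact_force: [0.8, -0.8, -0.2]
gripper_width: 0.004
grip_force: 0.0
```

Request:
apply_moves:
  moves:
    - [0,0,0.7,0,0,0]
    - [0,0,0.7,0,0,0]
    - [0,0,0.7,0,0,0]
    - [0,0,0.7,0,0,0]
    - [0,0,0.7,0,0,0]
    - [0,0,0.6,0,0,0]
    - [0,0,0.4,0,0,0]
    - [0,0,0.3,0,0,0]

```text
time: 11.83
position: [0.495, 0.2816, 0.0826]
orientation: [[0.098, 0.995, -0.001], [0.995, -0.098, -0.0], [-0.0, -0.001, -1.0]]
contact_force: [-4.2, -2.5, 18.9]
gripper_width: 0.002
grip_force: 10.3
```

Request:
apply_moves:
  moves:
    - [0,0,0.1,0,0,0]
    - [0,0,0.1,0,0,0]
    - [0,0,0,0,0,0]
    - [0,0,0,0,0,0]
    - [0,0,0,0,0,0]
    - [0,0,0,0,0,0]
    - [0,0,0,0,0,0]
    - [0,0,0,0,0,0]

```text
time: 12.5
position: [0.495, 0.2816, 0.0826]
orientation: [[0.098, 0.995, 0.001], [0.995, -0.098, -0.001], [-0.001, 0.001, -1.0]]
contact_force: [-6.2, -4.7, 17.7]
gripper_width: 0.003
grip_force: 9.0
```

Request:
apply_moves:
  moves:
    - [0,0,-3,0,0,0]
    - [0,0,-4,0,0,0]
    - [-3,0,-3,0,0,0]
    - [-4,0,0,0,0,0]
    - [-4,0,0,0,0,0]
    - [-3,0,0,0,0,0]
    - [0,0,0,0,0,0]
    - [0,0,0,0,0,0]

```text
time: 13.17
position: [0.482, 0.1407, 0.1808]
orientation: [[0.102, 0.995, 0.001], [0.995, -0.102, -0.001], [-0.001, 0.001, -1.0]]
contact_force: [-0.1, -0.4, 0.2]
gripper_width: 0.004
grip_force: 0.0
```

```bash
cat > caps.py <<'E'
from h import *
from scipy import ndimage as nd
print(get_state()['position'])
for n in('wrist','side','scene'):
  im=snap(n);P=cloud(im);z=P[...,2]
  m=(z>.100)&(z<.15)&(abs(P[...,0]-.49)<.04)&(P[...,1]>.12)&(P[...,1]<.35);l,k=nd.label(m)
  for i in range(1,k+1):
    q=P[l==i]
    if len(q)>30: print(n,len(q),'mean',q.mean(0).round(4),'min',q.min(0).round(3),'max',q.max(0).round(3))
E
python3 caps.py
```

```text
[0.4819862  0.14074198 0.18079483]
wrist 1971 mean [0.4941 0.2831 0.107 ] min [0.475 0.269 0.1  ] max [0.513 0.297 0.11 ]
wrist 1692 mean [0.4899 0.2398 0.1071] min [0.471 0.226 0.102] max [0.508 0.254 0.109]
wrist 1450 mean [0.4857 0.1959 0.1072] min [0.467 0.182 0.103] max [0.504 0.209 0.11 ]
wrist 681 mean [0.4827 0.1529 0.1103] min [0.472 0.141 0.1  ] max [0.493 0.163 0.113]
side 91 mean [0.4817 0.1535 0.108 ] min [0.472 0.143 0.1  ] max [0.492 0.163 0.114]
side 157 mean [0.4849 0.1967 0.1058] min [0.467 0.183 0.1  ] max [0.503 0.211 0.112]
side 171 mean [0.4893 0.2403 0.1055] min [0.471 0.225 0.1  ] max [0.507 0.254 0.113]
side 176 mean [0.4936 0.2843 0.1057] min [0.475 0.268 0.1  ] max [0.511 0.297 0.111]
side 107 mean [0.4988 0.3287 0.1081] min [0.489 0.317 0.1  ] max [0.509 0.338 0.117]
scene 43 mean [0.5023 0.3212 0.1074] min [0.489 0.309 0.1  ] max [0.512 0.334 0.112]
scene 59 mean [0.4957 0.2785 0.1052] min [0.476 0.265 0.1  ] max [0.512 0.297 0.109]
scene 60 mean [0.493  0.2338 0.1049] min [0.472 0.223 0.1  ] max [0.509 0.251 0.109]
scene 68 mean [0.4888 0.1904 0.1051] min [0.47  0.177 0.1  ] max [0.506 0.205 0.109]
scene 48 mean [0.4856 0.1457 0.1078] min [0.475 0.135 0.1  ] max [0.497 0.157 0.113]
```

All three caps are flat, tops at about 0.107. Now to the small white plate, opening the fingers and stopping just short so the wrist camera can see it.

Request:
apply_moves:
  moves:
    - [-4,0.5,-1,0,0,0]
    - [-4,0.5,-1,0,0,0]
    - [-4,0.5,0,0,0,0]
    - [-4,0.5,0,0,0,0]
    - [-4,0.5,0,0,0,0]
    - [-4,0.5,0,0,0,0]
    - [-4,0.5,0,0,0,0]
    - [-4,0.5,0,0,0,0]
  claw: 9.1

```text
time: 13.98
position: [0.4909, -0.18, 0.2008]
orientation: [[0.095, 0.995, 0.001], [0.995, -0.095, 0.0], [0.0, 0.001, -1.0]]
contact_force: [1.1, -0.2, 0.2]
gripper_width: 0.536
grip_force: 0.0
```

Request:
apply_moves:
  moves:
    - [-4,0.5,0,0,0,0]
    - [-4,0.5,0,0,0,0]
    - [-4,0.5,0,0,0,0]
    - [-3,0,0,0,0,0.04]
    - [0,0,0,0,0,0]
    - [0,0,0,0,0,0]
    - [0,0,0,0,0,0]
    - [0,0,0,0,0,0]

```text
time: 14.65
position: [0.4916, -0.3278, 0.2007]
orientation: [[0.134, 0.991, 0.0], [0.991, -0.134, 0.001], [0.001, 0.0, -1.0]]
contact_force: [0.3, 0.7, 0.1]
gripper_width: 0.989
grip_force: 0.0
```

```bash
cat > pl.py <<'E'
from h import *
from scipy import ndimage as nd
s=get_state();print(s['position'],s['orientation'].round(3).tolist(),s['gripper_width'])
im=snap('wrist','w3');P=cloud(im);z=P[...,2];c=im['color'].astype(int)
near=(np.linalg.norm(P[...,:2]-[.506,-.2125],axis=-1)<.13)
m=near&(c.min(-1)>110)&(z<.015)&(z>-.005);l,k=nd.label(m);i=1+np.argmax(nd.sum(m,l,range(1,k+1)));print('plate',rect(P,l==i))
m=near&(c.max(-1)<90)&(z>.034)&(z<.046);l,k=nd.label(m);i=1+np.argmax(nd.sum(m,l,range(1,k+1)));print('bar',rect(P,l==i),np.nanmean(z[l==i]))
E
python3 pl.py
```

```text
[ 0.49156676 -0.32778021  0.20068828] [[0.134, 0.991, 0.0], [0.991, -0.134, 0.001], [0.001, 0.0, -1.0]] 0.9889407289542349
plate (array([ 503.5, -223.6]), 191.0, 62.2, 81.12, np.int64(10702))
bar (array([ 504.9, -211.7]), 68.7, 14.6, 81.07, np.int64(1328)) 0.04137063974414177
```

View pics/w3.png

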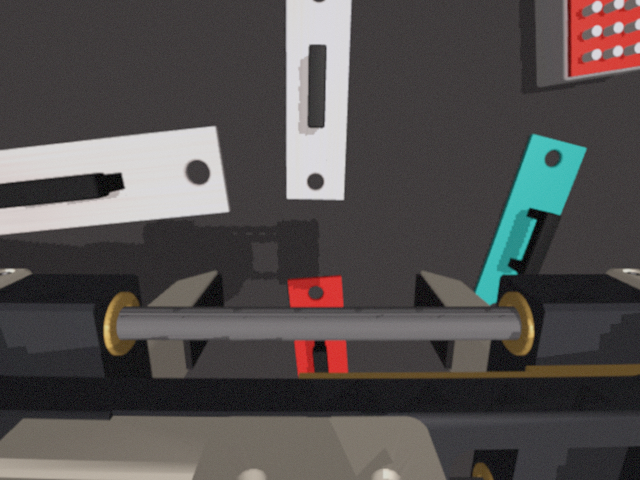

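The wrist view shows the small white plate at (317,95) with its handle bar. The large white one is at left (110,180), turquoise at right (540,190) and red below (317,290). I'm going for the small white plate.

Request:
apply_moves:
  moves:
    - [3.9,-0.2,0,0,0,0.02]
    - [3.9,-0.2,0,0,0,0]
    - [3.9,-0.1,0,0,0,0]
    - [0,0,3,0,0,0]
    - [0,0,3,0,0,0]
    - [0,0,3,0,0,0]
    - [0,0,0,0,0,0]
    - [0,0,0,0,0,0]
  claw: 6.5

```text
time: 15.37
position: [0.5024, -0.2124, 0.1103]
orientation: [[0.155, 0.988, -0.002], [0.988, -0.155, 0.001], [0.001, -0.003, -1.0]]
contact_force: [1.1, 0.4, 1.5]
gripper_width: 0.71
grip_force: 0.0
```

```bash
python3 - <<'E'
from h import *
s=get_state();p=s['position'];R=s['orientation'];print(p,R.round(3).tolist(),s['gripper_width'])
for n in('scene','side','wrist'):
    im=snap(n);P=cloud(im);q=(P-p)@R
    m=(abs(q[...,0])<.03)&(abs(q[...,1])<.06)&(P[...,2]>.06)&(P[...,2]<.2)
    if m.any(): print(n,m.sum(),np.sort(P[m][:,2])[[0,3,10]].round(4),np.percentile(q[m][:,1],[2,98]).round(3))
    m=(P[...,2]>.036)&(P[...,2]<.045)&(im['color'].max(-1)<90)&(abs(q[...,0])<.05)&(abs(q[...,1])<.025)
    if m.sum()>10: print(' bar in tool',q[m].mean(0).round(4),np.percentile(q[m][:,1],[2,98]).round(4),np.percentile(q[m][:,0],[2,98]).round(4))
E
```

```text
[ 0.50239411 -0.21243315  0.11030839] [[0.155, 0.988, -0.002], [0.988, -0.155, 0.001], [0.001, -0.003, -1.0]] 0.7101390746804697
scene 164 [0.1346 0.1364 0.1387] [-0.046  0.051]
 bar in tool [-0.0025  0.0066  0.0712] [-0.0024  0.0147] [-0.0345  0.0301]
side 263 [0.134  0.1366 0.1396] [-0.051  0.049]
 bar in tool [0.0061 0.0015 0.0699] [-0.0062  0.0093] [-0.0288  0.0366]
wrist 5121 [0.1368 0.1371 0.1374] [-0.046  0.049]
 bar in tool [0.0034 0.0028 0.0688] [-0.0042  0.0098] [-0.0302  0.0356]
```

Request:
apply_moves:
  moves:
    - [0.2,0.25,2,0,0,0]
    - [0,0,2,0,0,0]
    - [0,0,2,0,0,0]
    - [0,0,2,0,0,0]
    - [0,0,1.5,0,0,0]
    - [0,0,1,0,0,0]
    - [0,0,0.8,0,0,0]
    - [0,0,0.4,0,0,0]

```text
time: 16.18
position: [0.5065, -0.2125, -0.0062]
orientation: [[0.158, 0.988, 0.001], [0.988, -0.158, -0.0], [-0.0, 0.001, -1.0]]
contact_force: [0.1, 0.1, -0.2]
gripper_width: 0.71
grip_force: 0.0
```

Request:
apply_moves:
  moves:
    - [0,0,0,0,0,0]
    - [0,0,0,0,0,0]
    - [0,0,0,0,0,0]
    - [0,0,0,0,0,0]
    - [0,0,0,0,0,0]
    - [0,0,0,0,0,0]
    - [0,0,0,0,0,0]
    - [0,0,0,0,0,0]
  claw: 0

```text
time: 16.85
position: [0.5059, -0.2123, -0.0062]
orientation: [[0.157, 0.988, 0.0], [0.988, -0.157, -0.0], [-0.0, 0.0, -1.0]]
contact_force: [-3.4, 0.8, 1.2]
gripper_width: 0.179
grip_force: 0.6
```

Request:
apply_moves:
  moves:
    - [0,0,0,0,0,0]
    - [0,0,0,0,0,0]
    - [0,0,0,0,0,0]
    - [0,0,0,0,0,0]
    - [0,0,0,0,0,0]
    - [0,0,0,0,0,0]
    - [0,0,0,0,0,0]
    - [0,0,0,0,0,0]

```text
time: 17.52
position: [0.5059, -0.2123, -0.0062]
orientation: [[0.157, 0.988, 0.0], [0.988, -0.157, -0.0], [-0.0, 0.0, -1.0]]
contact_force: [-0.9, -1.1, 3.8]
gripper_width: 0.171
grip_force: 30.0
```

Gripped at 30 N with a 15.7 mm opening. Lift.

Request:
apply_moves:
  moves:
    - [0,0,-0.5,0,0,0]
    - [0,0,-1.5,0,0,0]
    - [0,0,-2.5,0,0,0]
    - [0,0,-3,0,0,0]
    - [0,0,-3,0,0,0]
    - [0,0,-3,0,0,0]
    - [0,0,-2.5,0,0,-0.03]
    - [0,0,-2,0,0,-0.028]

```text
time: 18.18
position: [0.5062, -0.2121, 0.176]
orientation: [[0.098, 0.995, 0.002], [0.995, -0.098, -0.001], [-0.0, 0.002, -1.0]]
contact_force: [0.6, -0.3, -1.7]
gripper_width: 0.172
grip_force: 30.0
```

Request:
apply_moves:
  moves:
    - [1,0,-1,0,0,0]
    - [2,-0.5,0,0,0,0]
    - [3,-0.5,0,0,0,0]
    - [3,-0.5,0,0,0,0]
    - [3,-0.5,0,0,0,0]
    - [3,-0.5,0,0,0,0]
    - [3,-0.5,0,0,0,0]
    - [3,-0.5,0,0,0,0]

```text
time: 18.85
position: [0.4909, 0.0024, 0.183]
orientation: [[0.101, 0.995, -0.001], [0.995, -0.101, 0.0], [0.0, -0.001, -1.0]]
contact_force: [0.7, -0.1, -1.9]
gripper_width: 0.175
grip_force: 30.0
```

Request:
apply_moves:
  moves:
    - [3,-0.5,0,0,0,0]
    - [3,-0.5,0,0,0,0]
    - [3,-0.5,0,0,0,0]
    - [3,-0.5,0,0,0,0]
    - [2,-0.4,0,0,0,0]
    - [1,0,0,0,0,0]
    - [0,0,0,0,0,0]
    - [0,0,0,0,0,0]

```text
time: 19.52
position: [0.4827, 0.1515, 0.1831]
orientation: [[0.1, 0.995, -0.001], [0.995, -0.1, -0.001], [-0.001, -0.001, -1.0]]
contact_force: [0.7, 0.1, -1.4]
gripper_width: 0.172
grip_force: 30.0
```

Request:
apply_moves:
  moves:
    - [2,0,0,0,0,0]
    - [3,0,0,0,0,0]
    - [2.5,-0.1,0,0,0,0]
    - [1.3,0,0,0,0,0]
    - [0,0,1,0,0,0]
    - [0,0,1,0,0,0]
    - [0,0,0,0,0,0]
    - [0,0,0,0,0,0]

```text
time: 20.18
position: [0.4907, 0.2367, 0.1624]
orientation: [[0.102, 0.995, -0.002], [0.995, -0.102, -0.002], [-0.003, -0.002, -1.0]]
contact_force: [0.0, -0.4, -2.4]
gripper_width: 0.173
grip_force: 30.0
```

```bash
cat > fin.py <<'E'
from h import *
from scipy import ndimage as nd
s=get_state();p=s['position'];R=s['orientation'];print(p,R.round(3).tolist(),s['grip_force'])
zt=p[2]+.0062+.005; res={}
for n in('scene','side','wrist'):
    im=snap(n,'f_'+n);P=cloud(im);z=P[...,2];q=(P-p)@R;c=im['color'].astype(int)
    m=(abs(z-zt)<.012)&(abs(q[...,0])<.13)&(abs(q[...,1])<.06)&(c.min(-1)>100)
    m=nd.binary_opening(m)
    if m.sum()<100: continue
    A=np.c_[P[m][:,:2]-p[:2],np.ones(m.sum())]; co=np.linalg.lstsq(A,z[m],rcond=None)[0]
    print(n,'plate',rect(P,m),'plane tilt/height',co.round(4))
    # holes in plate: fill
    f=nd.binary_fill_holes(m)&~m; l,k=nd.label(f)
    rayo=np.linalg.inv(im['camera_from_world'])[:3,3]
    for i in range(1,k+1):
        if (l==i).sum()<12: continue
        v,u=np.argwhere(l==i).mean(0)
        nn=cv2.undistortPoints(np.array([[[u,v]]]),im['mtx'],im['D']).ravel()
        d=np.linalg.inv(im['camera_from_world'])[:3,:3]@[nn[0],nn[1],1]
        X=rayo+d*(co[2]-rayo[2])/d[2]
        print('  hole px',(u.round(),v.round()),(l==i).sum(),'world',X.round(4),'tool',((X-p)@R).round(4))
E
python3 fin.py
```

```text
[0.49065622 0.23673948 0.16240025] [[0.102, 0.995, -0.002], [0.995, -0.102, -0.002], [-0.003, -0.002, -1.0]] 29.998445212841034
scene plate (array([491.7, 235.1]), 216.6, 63.7, 83.76, np.int64(733)) plane tilt/height [-0.0084  0.003   0.1738]
  hole px (np.float64(358.0), np.float64(176.0)) 12 world [0.4844 0.1442 0.1738] tool [-0.0927  0.0032 -0.0111]
side plate (array([493.2, 263.7]), 165.1, 61.2, 84.15, np.int64(1577)) plane tilt/height [-0.0015 -0.0026  0.1745]
  hole px (np.float64(296.0), np.float64(343.0)) 52 world [0.4989 0.3271 0.1745] tool [ 0.0907 -0.001  -0.0123]
wrist plate (array([493.5, 265.9]), 158.6, 60.6, 84.14, np.int64(25062)) plane tilt/height [-0.0007 -0.0025  0.1764]
  hole px (np.float64(318.0), np.float64(98.0)) 1283 world [0.4998 0.3263 0.1764] tool [ 0.09   -0.0001 -0.0142]
```

```bash
python3 - <<'E'
from h import *
def bp(im,u,v,Z):
    T=np.linalg.inv(im['camera_from_world']);nn=cv2.undistortPoints(np.array([[[u,v]]],float),im['mtx'],im['D']).ravel()
    d=T[:3,:3]@[nn[0],nn[1],1]; return T[:3,3]+d*(Z-T[2,3])/d[2]
for f,pts in(('w1',[(319,43)]),('side0',[(297,361),(325,291)]),('scene0',[(397.5,171),(358.5,197)])):
    im=dict(np.load(f+'.npz')) ; g=im['color'].mean(-1)
    for u,v in pts:
        r=7 if f=='w1' else 2
        u0,v0=int(u),int(v);w=g[v0-r:v0+r+1,u0-r:u0+r+1];w=np.clip(np.percentile(w,70)-w-10,0,None)
        V,U=np.mgrid[v0-r:v0+r+1,u0-r:u0+r+1];uu,vv=(w*U).sum()/w.sum(),(w*V).sum()/w.sum()
        print(f,round(uu,1),round(vv,1),bp(im,uu,vv,.11).round(4))
E
python3 -c "
import cv2;a=cv2.imread('pics/w1.png')[20:70,290:350];b=cv2.imread('pics/f_side.png')[250:410,240:400]
cv2.imwrite('pics/c.png',cv2.hconcat([cv2.resize(a,(400,400),interpolation=0),cv2.resize(b,(400,400))]))"
```

```text
w1 319.0 43.2 [0.4995 0.3271 0.11  ]
side0 296.4 360.9 [0.5003 0.3267 0.11  ]
side0 324.9 290.3 [0.4834 0.1516 0.11  ]
scene0 396.9 171.9 [0.5067 0.3153 0.11  ]
scene0 357.8 197.8 [0.4929 0.1381 0.11  ]
```

View pics/c.png

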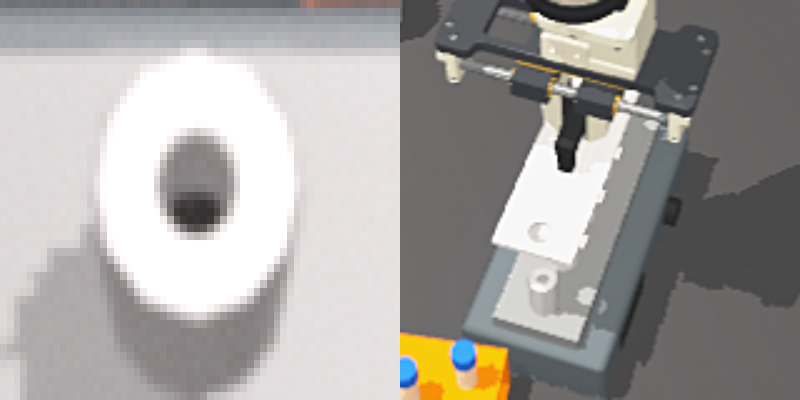

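The left crop shows the post hole centred at wrist px (319,43); the right crop shows the plate hole lying just behind the post along the view ray. The offsets are about 1 mm, so I'll shift 1 mm in tool y and lower 3.9 cm.

Request:
apply_moves:
  moves:
    - [0.04,0.1,0.4,0,0,0]
    - [0,0,0.8,0,0,0]
    - [0,0,0.8,0,0,0]
    - [0,0,0.8,0,0,0]
    - [0,0,0.7,0,0,0]
    - [0,0,0.3,0,0,0]
    - [0,0,0.1,0,0,0]
    - [0,0,0,0,0,0]

```text
time: 21.0
position: [0.4918, 0.2398, 0.1243]
orientation: [[0.1, 0.995, -0.001], [0.995, -0.1, -0.0], [-0.0, -0.001, -1.0]]
contact_force: [-0.2, -0.4, -2.4]
gripper_width: 0.168
grip_force: 30.0
```

Request:
apply_moves:
  moves:
    - [0,0,0,0,0,0]
    - [0,0,0,0,0,0]
    - [0,0,0,0,0,0]
    - [0,0,0,0,0,0]
    - [0,0,0,0,0,0]
    - [0,0,0,0,0,0]
    - [0,0,0,0,0,0]
    - [0,0,0,0,0,0]

```text
time: 21.67
position: [0.492, 0.2398, 0.1247]
orientation: [[0.1, 0.995, 0.0], [0.995, -0.1, -0.0], [-0.0, 0.0, -1.0]]
contact_force: [-0.2, -1.2, -2.2]
gripper_width: 0.172
grip_force: 30.0
```

```bash
python3 fin.py
```

```text
[0.49199777 0.23978794 0.12472647] [[0.1, 0.995, 0.0], [0.995, -0.1, -0.0], [-0.0, 0.0, -1.0]] 29.99848186969757
scene plate (array([492.3, 237.6]), 216.3, 64.9, 83.72, np.int64(702)) plane tilt/height [-0.004   0.0041  0.1361]
  hole px (np.float64(358.0), np.float64(188.0)) 15 world [0.4864 0.1463 0.1361] tool [-0.0936  0.0038 -0.0113]
side plate (array([493.9, 267.7]), 159.7, 60.8, 84.02, np.int64(1499)) plane tilt/height [ 0.0033 -0.0056  0.1362]
  hole px (np.float64(296.0), np.float64(355.0)) 53 world [0.4998 0.3295 0.1362] tool [ 0.09   -0.0012 -0.0115]
wrist plate (array([494.2, 267.6]), 158.5, 60.7, 84.26, np.int64(25028)) plane tilt/height [-1.000e-04 -2.000e-03  1.375e-01]
  hole px (np.float64(318.0), np.float64(98.0)) 1279 world [0.5003 0.3281 0.1375] tool [ 0.0887 -0.0005 -0.0127]
```

Request:
apply_moves:
  moves:
    - [-0.15,0.05,0,0,0,0]
    - [0,0,0,0,0,0]
    - [0,0,0,0,0,0]
    - [0,0,0,0,0,0]
    - [0,0,0,0,0,0]
    - [0,0,0,0,0,0]
    - [0,0,0,0,0,0]
    - [0,0,0,0,0,0]

```text
time: 22.48
position: [0.4923, 0.2383, 0.1247]
orientation: [[0.1, 0.995, -0.0], [0.995, -0.1, -0.0], [-0.0, -0.0, -1.0]]
contact_force: [0.7, 0.4, -1.3]
gripper_width: 0.175
grip_force: 30.0
```

Request:
apply_moves:
  moves:
    - [0,0,0,0,0,0]
    - [0,0,0,0,0,0]
    - [0,0,0,0,0,0]
    - [0,0,0,0,0,0]
    - [0,0,0,0,0,0]
    - [0,0,0,0,0,0]
    - [0,0,0,0,0,0]
    - [0,0,0,0,0,0]

```text
time: 23.15
position: [0.4923, 0.2383, 0.1247]
orientation: [[0.1, 0.995, 0.0], [0.995, -0.1, -0.0], [-0.0, 0.0, -1.0]]
contact_force: [0.1, -0.1, -2.4]
gripper_width: 0.172
grip_force: 30.0
```

```bash
python3 fin.py; python3 -c "
from bench import *
s=get_state();print(s['qd'].round(2))
print(hand_in())"
```

```text
[0.49234967 0.23825689 0.12469663] [[0.1, 0.995, 0.0], [0.995, -0.1, -0.0], [-0.0, 0.0, -1.0]] 29.99847650527954
scene plate (array([493.2, 235.5]), 215.8, 63.3, 84.14, np.int64(690)) plane tilt/height [-0.008   0.0036  0.1359]
  hole px (np.float64(358.0), np.float64(188.0)) 14 world [0.4857 0.1461 0.1359] tool [-0.0924  0.0026 -0.0112]
side plate (array([494.7, 266.5]), 160.7, 61.4, 84.41, np.int64(1503)) plane tilt/height [ 0.0011 -0.0054  0.1363]
  hole px (np.float64(296.0), np.float64(354.0)) 51 world [0.5002 0.3278 0.1363] tool [ 0.0899 -0.0012 -0.0116]
wrist plate (array([494.8, 266. ]), 159.0, 60.6, 84.48, np.int64(25060)) plane tilt/height [-1.000e-04 -1.900e-03  1.375e-01]
  hole px (np.float64(318.0), np.float64(98.0)) 1279 world [0.5007 0.3265 0.1375] tool [ 0.0887 -0.0005 -0.0128]
[ 0.08 -0.02 -0.11 -0.03 -0.08 -0.02  0.02]
the job is handed in; nothing more can be done
None
```

I pressed both open caps shut and handed the job in at about 23 s, holding the small white plate level about 2 cm above the posts; by camera, its holes are within about 2 mm of the threaded holes, but no verdict came back.

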